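# Key the reel onto the skein winder and bolt it down

### The arm

A 7-joint arm with a two-finger parallel gripper is mounted at the origin on the work surface. World frame = base frame: x ahead of the robot, y to its left, z up, the work surface at z = 0. Lengths are in mm, angles in rad, forces in N, time in s.
With the tool pointing down it reaches from about 425 to 875 mm from the base axis. Payload 4.7 kg.
Tool frame: the origin (TCP) lies on the centre line of the jaws, within the pads' length; the fingertips stand manip.tip_extent ahead of it and the grasp point (between the pads) is the TCP (manip.tip_extent is the distance from the TCP to the fingertips, in mm); y points along the fingers, z is the direction in which the jaws open and shut, and the axes are right-handed (so a half turn about y gives the same grasp; the last joint's range is limited). The gripper opens to 85 mm and grips with 20 to 120 N. Pads are 22 mm wide; open, the fingers measure 114 mm over their backs; the gripper's body (76 mm by 85 mm) begins 54 mm behind the grasp point. The pads swing forward as they close: fully open they stand 13 mm farther back than shut.
Start: joints at [-1.243, 0.321, -0.07, 1.45, 0.023, 1.371, -0.057], TCP at [200.665, 618.269, 250.349] pointing down, gripper open.
Joint ranges: [-2.86, 2.86], [-0.3, 2.09], [-1.38, 1.24], [0.06, 2.45], [-1.56, 4.7], [0.09, 2.05], [-2.69, 2.69]. Speed limits (rad/s): [2.57, 2.57, 3.14, 3.14, 3.14, 3.14, 3.14].

### API

Orientations are given as a 3x3 rotation matrix whose columns are the frame's x, y, z axes.
In Python, from plant import get_obs, capture, camera_params, manip gives the robot as it stands.
- The arm moves only by the tool send_rows, never from a script. Its argument "motion" is a list of rows, each a list of 3 entries, a list of its own where there are three numbers: the shift along the tool's x, y, z in m, then the turn about the tool's y in degrees, then the closure, from 0 (fully open) to 1 (shut). In form: [[[dx, dy, dz], turn, gripper], ...]. A call has 1 to 12 rows; each row is the pose to reach, as a shift and turn from the pose commanded when the call began, along the tool's axes at that moment; what a row does not reach only later rows make up. A row lasts 1/12 s, in which the tool goes at most 41.7 mm and 7.16 degrees, less where a joint would pass 70% of its speed; a pose out of reach is approached as far as the arm can. A call with a gripper value outside its range is refused whole. The fingers move at their own pace and stop on an object; the grip force is fixed at half the most. Time passes only in rows, so rows that repeat a pose let the fingers close. It gives the time, the measured TCP pose, the force and the opening at its end, in the units of the state.
- get_obs(): the state, without advancing time (a new reading comes with each control period).
- capture(name): name is "scene" or "top" or "wrist"; returns (picture, depth): 400x640x3 uint8, blue, green, red; 400x640 float32, mm along the optical axis (not along the pixel's ray), 0 where there is no reading.
- camera_params(name): a dict with "fov_y" (degrees; the focal length in pixels is half the picture's height over the tangent of half this angle, whatever the lens; pixels are square), "cx", "cy" (the principal point, pixels), "R" (3x3) and "t" (3): a world point X has camera coordinates R X + t; the wrist camera has in their place "hand_eye" (4x4, takes a point from camera to tool coordinates, whose origin is the TCP and whose axes are the tool frame's). Camera axes: x right, y down, z forward; pixel columns grow to the right and rows downward; lengths in mm; the calibration is good to about 2 mm. A picture is of the moment at which its call begins: read the wrist's pose just before it. camera_params takes no time and is no camera call.
- manip.sign_off(): hands the job in, once; it reports no verdict.
The state is a dict: "t": time; "joints": joint angles; "qvel": joint speeds; "tau": joint torques, N m; "tool_pos": TCP position; "tcp_rot": TCP orientation; "ft_force": force on the tool from outside, world axes, zero at the start; "moment": the same for the moment, N m; "finger_gap": opening from 0.0 (shut) to 1.0 (fully open).
Only numpy, scipy, OpenCV 4.12 (cv2) and the standard library are available. Lean on these libraries where they do the work, as an engineer would, in place of code of your own. Each camera call takes 0.05 s, during which the arm holds its last target.

### The job

The reel of the skein winder is sitting loosely on its spindle, turned out of line. Turn it until the T-shaped end of its bar stands over the white motor housing and its teeth drop fully home into the drive block, then slide the locking bolt all the way in over its flange. Leave the other things on the table where they are.

Things in the scene. Friction and masses are not known exactly. Their poses are not given: they have to be found in the camera images.
- winder: Skein winder, fixed to the table (place and yaw vary). Wooden base board 185 x 285 x 18 mm. Origin on the upright spindle's axis at table height, z up. The motor housing stands on its +y side, the locking bolt on its +x side. The steel spindle (16 mm thick, top 96 mm above the table) stays hidden inside the reel's hub.
- drive_block (a point): Centre of the top face of the winder's aluminium drive block (84 x 100 mm, 46 mm above the table, on the spindle axis), with two slots for the reel's teeth, at unequal distances from the axis: the teeth fit one way only, with about 2 mm of play a side.
- motor_housing (a point): Centre of the top of the winder's white motor housing (92 x 78 mm, 70 mm above the table), 98 mm from the spindle along the winder's +y.
- reel: Wooden reel, loose, about 0.3 kg, on the spindle. Origin on its axis at the underside of its flange (82 mm across, 8 mm thick). Above: hub 44 mm across, then a flat bar along the reel's y, 230 x 28 mm, 52 to 66 mm above the origin, brass cap in the middle (to 74 mm). The bar's +y end is a T (crosspiece 76 x 22 mm), its -y end is plain.
- reel_teeth (a point): Point on the reel's axis at the level of the lower ends of its two steel teeth, 14 mm below its origin. At the start the teeth rest on the drive block's face (reel origin 60 mm above the table), 0.7 rad or more out of line. In line within about 0.05 rad (reel's +y along winder's +y) the reel drops by its weight to 46 mm and turns no further. It turns lightly either way.
- head_peg (a point): Middle of the round upright wooden peg (18 mm thick, 50 mm tall, this point 91 mm above the reel's origin) that stands on the reel's bar 85 mm from the axis, at the T end; its axes are those of the reel.
- tail_peg (a point): The same for the identical peg at the plain end of the bar, 85 mm from the axis on the other side.
- bolt_tab (a point): Centre of the bolt's upright steel thumb tab (10 mm thick along the slide, 32 mm wide, 64 to 86 mm above the table), 78 mm from the spindle axis when out. Push it level towards the spindle (winder's -x). Its tongue, 56 to 64 mm high, passes over the flange only when the reel is fully down. A reel not yet down clears the tab by 26 mm. Axes: the winder's.
- bolt (a joint): Slide of the locking bolt: 0 fully out, 0.020 m fully in (stop). It needs about 2 N and stays where it is left.
- spool_a: Bystander: small thread spool standing by the winder, 30 mm across, 38 mm tall, origin at its foot.
- spool_b: Bystander: another such spool by the winder.
- twig: Bystander: forked twig lying flat, about 210 mm long, 12 mm thick.
- brush: Bystander: brush lying flat.
- glue_jar: Bystander: closed jar, 60 mm across, 75 mm tall, origin at its foot.
- bowl: Bystander: wooden bowl of pastels, 144 mm across, 48 mm tall, origin at its foot.
- mug: Bystander: white mug, 76 mm across, 85 mm tall, origin at its foot.
Things that resemble listed ones, but are neither listed nor needed, are in the scene too. Leave any blue look-alike of the reel alone.

How it is judged:
By the outcome, as a careful person would: the job done as asked, in the order asked, and still so for the second after the job is handed in, with the robot touching nothing.
It also fails if it takes over 58 s, if anything falls off the work surface, if the arm or the gripper's body presses on something with over 40 N, if the wrist force passes 120 N, or if a joint passes its speed limit or range.

## Working session

There is one attempt and no reset: what is moved stays moved. The work goes in short steps, Python scripts to look and compute and a tool call to move; the robot and the scene stay as the last step left them, time stands still between calls to the robot, and variables do not carry over. Pictures are saved under pics/ and viewed, and the job is handed in when it is done.

Besides the shell and the picture viewer there is one more tool, called in YAML: its name, and indented under it one key for each argument. send_rows: Moves the arm, as the interface text tells. Its arguments: {"type":"object","properties":{"motion":{"type":"array"}},"required":["motion"]}

```bash
mkdir -p pics
cat > h.py <<'E'
import numpy as np,cv2
from plant import get_obs,capture,camera_params,manip
def fpx(p): return 200/np.tan(np.radians(p['fov_y']/2))
def pt(name,u,v,d,o=None):
    p=camera_params(name);f=fpx(p)
    c=np.array([(u-p['cx'])/f*d,(v-p['cy'])/f*d,d])
    if 'R' in p: return np.array(p['R']).T@(c-np.array(p['t']))
    h=np.array(p['hand_eye']);t=h[:3,:3]@c+h[:3,3]
    return np.array(o['tcp_rot'])@t+np.array(o['tool_pos'])
def atz(name,u,v,z):
    p=camera_params(name);f=fpx(p);R=np.array(p['R']);c=-R.T@np.array(p['t'])
    r=R.T@np.array([(u-p['cx'])/f,(v-p['cy'])/f,1]);return c+r*(z-c[2])/r[2]
E
python3 - <<'E'
from h import *
for n in('scene','top'):
    i,d=capture(n);cv2.imwrite(f'pics/{n}0.png',i);np.save(f'{n}0.npy',d);print({k:np.round(v,3).tolist() for k,v in camera_params(n).items()})
o=get_obs();print(o,manip.tip_extent)
E
```

```text
{'fov_y': 49.169, 'cx': 324.229, 'cy': 203.794, 'R': [[-0.306, 0.952, 0.024], [0.506, 0.184, -0.842], [-0.806, -0.246, -0.538]], 't': [135.08, -149.09, 1644.741]}
{'fov_y': 57.526, 'cx': 320.539, 'cy': 205.738, 'R': [[0.007, -1.0, 0.028], [-0.987, -0.011, -0.159], [0.16, -0.026, -0.987]], 't': [-22.636, 462.945, 1179.582]}
{'t': 0.1, 'joints': array([-1.24287857,  0.32176517, -0.07006728,  1.45156254,  0.0226122 ,
        1.37077726, -0.05693026]), 'qvel': array([ 1.00232666e-03,  3.00473620e-04, -3.50251265e-05, -4.43665882e-03,
        2.53406932e-03, -4.75199450e-05, -2.70282238e-04]), 'tau': array([-3.75482114e-04, -4.94881046e+01, -3.84354936e-01, -3.15208197e+01,
        1.28227368e-02,  7.45947124e-03,  2.13222933e-05]), 'tool_pos': array([200.57020245, 617.81369537, 249.31732488]), 'tcp_rot': array([[ 9.51156981e-01, -4.27253431e-04,  3.08707330e-01],
       [-3.08707606e-01, -1.67216662e-03,  9.51155517e-01],
       [ 1.09825633e-04, -9.99998511e-01, -1.72238934e-03]]), 'ft_force': array([ 0.57914362, -0.34373645,  0.17395145]), 'moment': array([ 0.01688193, -0.03522872, -0.00089564]), 'finger_gap': 1.0011042747222647} 19.0
```

View pics/scene0.png

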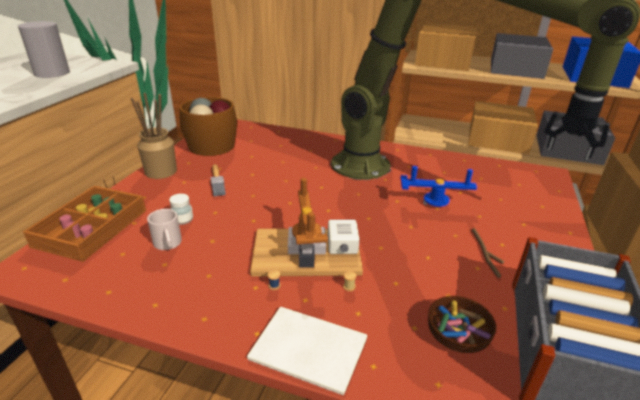

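View pics/top0.png

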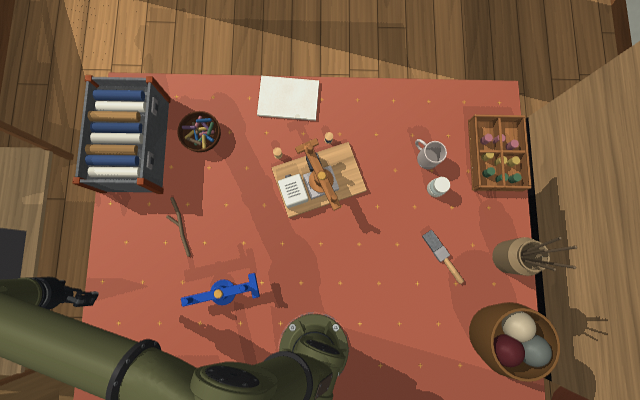

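Run:
```python
import cv2
i=cv2.imread('pics/top0.png');cv2.imwrite('pics/topc.png',cv2.resize(i[120:230,260:380],None,fx=5,fy=5,interpolation=cv2.INTER_CUBIC))
i=cv2.imread('pics/scene0.png');cv2.imwrite('pics/scenec.png',cv2.resize(i[170:300,240:375],None,fx=4.5,fy=4.5,interpolation=cv2.INTER_CUBIC))
```

```text
(no output)
```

View pics/topc.png

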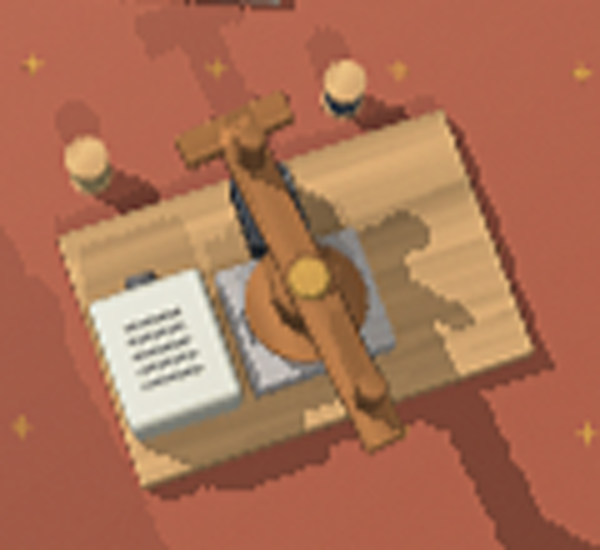

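View pics/scenec.png

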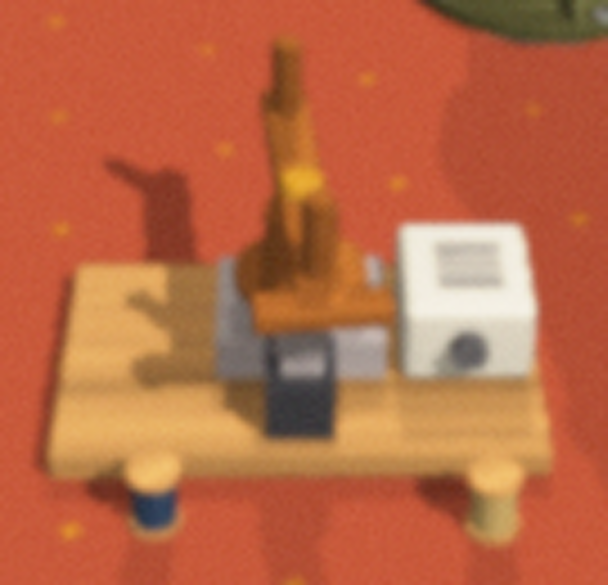

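Run:
```python
from h import *
d=np.load('top0.npy')
c=lambda x,y:(260+(x+.5)/5-.5,120+(y+.5)/5-.5)
for n,x,y,z in [('cap',308,278,134),('headpegtop',250,128,176),('tailpegtop',368,378,176),('Tmid',235,130,126),('plainend',380,445,126),
 ('boardTL',60,237,18),('boardTR',443,112,18),('boardBR',533,352,18),('boardBL',143,487,18),
 ('h1',92,306,70),('h2',197,270,70),('h3',240,393,70),('h4',135,430,70)]:
    u,v=c(x,y); dd=d[int(round(v)),int(round(u))]
    print(n,atz('top',u,v,z).round(1),pt('top',u,v,dd).round(1))
s=lambda x,y:(240+(x+.5)/4.5-.5,170+(y+.5)/4.5-.5)
for n,x,y,z in [('cap',302,178,134),('tailtop',287,45,176),('headtop',318,200,176),('tabtop',302,352,86)]:
    print(n,atz('scene',*s(x,y),z).round(1))
```

```text
cap [543.9 -17.2 134. ] [543.5 -17.1 135.3]
headpegtop [626.4  19.8 176. ] [626.7  19.8 175.1]
tailpegtop [472.9 -52.1 176. ] [472.5 -52.  178. ]
Tmid [641.7  29.6 126. ] [642.4  29.6 124. ]
plainend [440.4 -62.7 126. ] [459.6 -71.2   1.5]
boardTL [599.3 150.5  18. ] [599.5 150.5  17.4]
boardTR [ 693.4 -114.2   18. ] [ 692.6 -113.9   20.4]
boardBR [ 522.8 -175.2   18. ] [ 524.7 -176.6    8.8]
boardBL [426.6  89.8  18. ] [428.4  90.7   3.9]
h1 [539.  122.4  70. ] [540.2 122.9  64.7]
h2 [564.2  54.1  70. ] [563.8  54.1  71.5]
h3 [482.3  24.8  70. ] [492.   25.3  16.4]
h4 [457.1  92.5  70. ] [458.5  93.1  61. ]
cap [550.7 -15.8 134. ]
tailtop [477.5 -51.7 176. ]
headtop [628.   20.8 176. ]
tabtop [644.8  18.1  86. ]
```

send_rows:
  motion:
    - [[0.031,0,-0.022],6.9,0]
    - [[0.062,0,-0.044],13.8,0]
    - [[0.093,0,-0.067],20.7,0]
    - [[0.124,0,-0.089],27.6,0]
    - [[0.155,0,-0.111],34.5,0]
    - [[0.185,0,-0.133],41.4,0]
    - [[0.216,0,-0.155],48.3,0]
    - [[0.247,0,-0.178],55.2,0]
    - [[0.278,0,-0.2],62.1,0]
    - [[0.309,0,-0.222],69,0]
    - [[0.34,0,-0.244],76,0]
    - [[0.37,0,-0.267],83,0]

```text
t: 1.1
tool_pos: [470.9, 248.3, 250.1]
tcp_rot: [[-0.196, -0.0, 0.981], [-0.981, 0.0, -0.196], [-0.0, -1.0, -0.0]]
ft_force: [1.4, -0.4, 0.4]
finger_gap: 1.001
```

```bash
cat >> h.py <<'E'
def go(x,y,z,zang=None):
    o=get_obs();R=np.array(o['tcp_rot']);D=np.array([x,y,z])-o['tool_pos']
    a=np.degrees(np.arctan2(R[1,2],R[0,2]))
    print('shift m',(R.T@D/1000).round(4),'zang',a.round(2),'turn',None if zang is None else round((a-zang+180)%360-180,1))
E
python3 - <<'E'
from h import *
o=get_obs();print(o['t'],o['tool_pos'],o['joints'].round(2));go(473,-52,230,-64.9)
E
```

```text
1.1 [470.85247258 248.33584736 250.11240881] [-0.86  0.07  0.34  1.75 -0.02  1.32 -0.71]
shift m [0.2941 0.0201 0.0611] zang -11.32 turn 53.6
```

send_rows:
  motion:
    - [[0.029,0,0.006],5.4,0]
    - [[0.059,0,0.012],10.7,0]
    - [[0.088,0,0.018],16.1,0]
    - [[0.118,0,0.024],21.5,0]
    - [[0.147,0,0.031],26.8,0]
    - [[0.176,0,0.037],32.2,0]
    - [[0.206,0,0.043],37.5,0]
    - [[0.235,0,0.049],43,0]
    - [[0.265,0,0.055],48.3,0]
    - [[0.294,0,0.061],53.6,0]
    - [[0.294,0,0.061],53.6,0]
    - [[0.294,0,0.061],53.6,0]

```text
t: 2.1
tool_pos: [473.7, -52.0, 250.2]
tcp_rot: [[-0.905, -0.0, 0.426], [-0.426, 0.0, -0.905], [-0.0, -1.0, -0.0]]
ft_force: [-0.2, 1.2, -0.1]
finger_gap: 1.0
```

Run:
```python
from h import *
o=get_obs();i,d=capture('wrist');cv2.imwrite('pics/w1.png',i);np.save('w1.npy',d);np.savez('w1o.npz',**o)
print(o['t'],o['tool_pos'],o['joints'].round(2));go(473,-52,155,-64.9)
p=camera_params('wrist');print(np.array(p['hand_eye']).round(2))
```

```text
2.1 [473.71671005 -52.00476382 250.19410565] [-0.57 -0.08  0.6   1.88  0.05  1.33 -1.12]
shift m [0.0015 0.0951 0.0013] zang -64.61 turn 0.3
[[-0.0000e+00  9.4000e-01  3.3000e-01 -8.5200e+01]
 [ 0.0000e+00 -3.3000e-01  9.4000e-01 -1.2368e+02]
 [ 1.0000e+00  0.0000e+00 -0.0000e+00 -3.0000e-02]
 [ 0.0000e+00  0.0000e+00  0.0000e+00  1.0000e+00]]
```

View pics/w1.png

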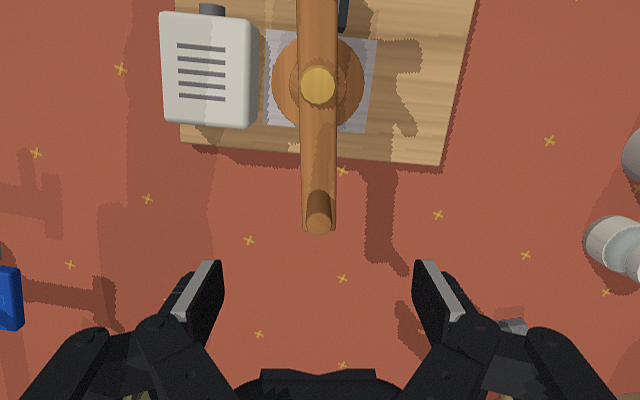

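The wrist view shows the tail peg's top at (319,223), the cap at (318,85), and the peg centred between the jaws.

Run:
```python
from h import *
d=np.load('w1.npy');o=dict(np.load('w1o.npz'))
for n,u,v in [('peg',319,223),('cap',318,85),('h1',163,12),('h2',255,17),('h3',249,127),('h4',168,121),('boardcorner',440,164)]:
    print(n,d[v,u],pt('wrist',u,v,d[v,u],o).round(1))
```

```text
peg 215.28593 [470.5 -54.5 176.9]
cap 228.88866 [546.2 -18.1 133.4]
h1 271.79056 [542.3 119.8  68.8]
h2 318.80994 [574.2  61.7  17.5]
h3 352.50546 [474.5  28.7  18.1]
h4 369.8864 [438.1 115.   -1.6]
boardcorner 384.3276 [ 5.251e+02 -1.838e+02 -1.000e-01]
```

send_rows:
  motion:
    - [[0.003,0.03,0],0.3,0]
    - [[0.003,0.06,0],0.3,0]
    - [[0.003,0.08,0],0.3,0.2]
    - [[0.003,0.094,0],0.3,0.55]
    - [[0.003,0.094,0],0.3,0.6]
    - [[0.003,0.094,0],0.3,0.6]
    - [[0.003,0.094,0],0.3,0.6]
    - [[0.003,0.094,0],0.3,0.6]

```text
t: 2.82
tool_pos: [472.3, -50.9, 157.6]
tcp_rot: [[-0.905, 0.002, 0.425], [-0.425, 0.0, -0.905], [-0.002, -1.0, 0.001]]
ft_force: [-0.1, -0.3, 0.3]
finger_gap: 0.402
```

Run:
```python
from h import *
o=get_obs();i,d=capture('wrist');cv2.imwrite('pics/w2.png',i)
print(o['t'],o['tool_pos'],o['finger_gap'])
R=o['tcp_rot'];C=np.array([547,-17.5]);a0=np.degrees(np.arctan2(o['tool_pos'][1]-C[1],o['tool_pos'][0]-C[0]));r=np.hypot(*(o['tool_pos'][:2]-C));print(a0,r)
for k in range(1,14):
    a=np.radians(a0+6.5*k);p=np.r_[C+r*np.array([np.cos(a),np.sin(a)]),156]
    print(k,(R.T@(p-o['tool_pos'])).round(1),-6.5*k)
```

```text
2.8167 [472.34808629 -50.91807306 157.56864501] 0.40164374233270633
-155.88423205582998 81.7904384827703
1 [-0.3  1.6  9.3] -6.5
2 [-1.8  1.6 18.4] -13.0
3 [-4.2  1.6 27.4] -19.5
4 [-7.6  1.6 36. ] -26.0
5 [-12.    1.6  44.2] -32.5
6 [-17.3   1.6  51.8] -39.0
7 [-23.4   1.7  58.8] -45.5
8 [-30.2   1.7  65. ] -52.0
9 [-37.7   1.7  70.5] -58.5
10 [-45.8   1.7  75. ] -65.0
11 [-54.4   1.7  78.6] -71.5
12 [-63.3   1.8  81.2] -78.0
13 [-72.4   1.8  82.8] -84.5
```

View pics/w2.png

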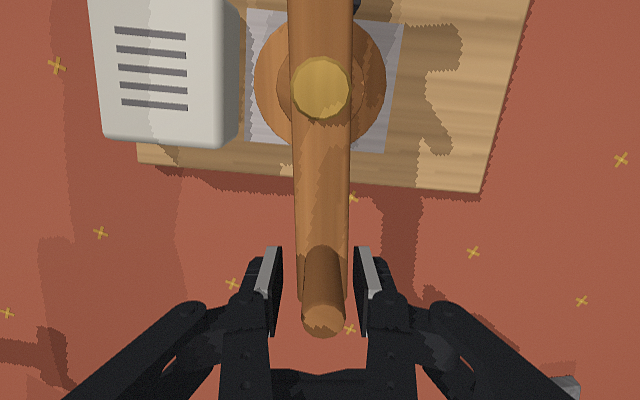

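send_rows:
  motion:
    - [[0.0025,0.002,0.005],-3.2,0.6]
    - [[0.0024,0.002,0.0096],-6.5,0.6]
    - [[0.0008,0.002,0.019],-13,0.6]
    - [[-0.0017,0.002,0.0283],-19.5,0.6]
    - [[-0.0052,0.002,0.0372],-26,0.6]
    - [[-0.0097,0.002,0.0457],-32.5,0.6]
    - [[-0.0152,0.002,0.0535],-39,0.6]
    - [[-0.0215,0.002,0.0607],-45.5,0.6]
    - [[-0.0285,0.002,0.0671],-52,0.6]
    - [[-0.0363,0.002,0.0728],-58.5,0.6]
    - [[-0.0404,0.002,0.0752],-61.8,0.6]
    - [[-0.0447,0.002,0.0774],-65,0.6]

```text
t: 3.87
tool_pos: [545.6, -102.5, 155.1]
tcp_rot: [[0.005, 0.001, 1.0], [-1.0, 0.0, 0.005], [-0.0, -1.0, 0.001]]
ft_force: [0.5, 0.3, 0.3]
finger_gap: 0.399
```

Run:
```python
from h import *
o=get_obs();i,d=capture('wrist');cv2.imwrite('pics/w3.png',i)
i,d=capture('top');cv2.imwrite('pics/t3.png',cv2.resize(i[120:230,260:380],None,fx=5,fy=5,interpolation=cv2.INTER_CUBIC))
print(o['t'],o['tool_pos'],o['ft_force'],o['joints'].round(2))
```

```text
3.8667 [ 545.55937772 -102.47612061  155.11297145] [0.48962678 0.27777185 0.32355254] [-0.41  0.21  0.62  1.83 -0.13  1.14  0.26]
```

View pics/w3.png

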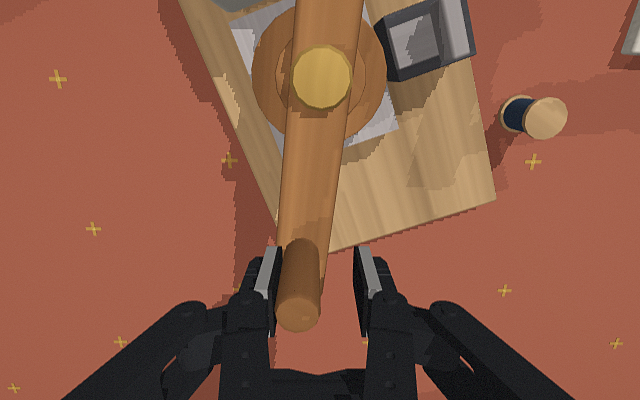

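View pics/t3.png

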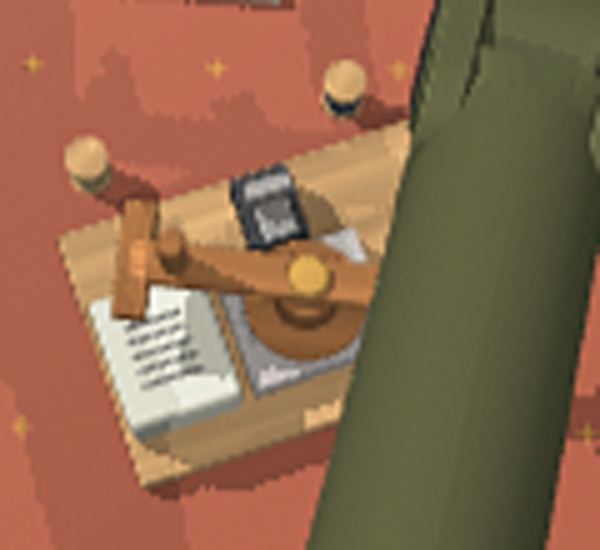

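send_rows:
  motion:
    - [[-0.0002,0,0.0045],-3,0.6]
    - [[-0.0005,0,0.0089],-6,0.6]
    - [[-0.0011,0,0.0133],-9,0.6]
    - [[-0.0019,0,0.0177],-12,0.6]
    - [[-0.0025,0,0.0206],-14,0.6]
    - [[-0.0033,0,0.0234],-16,0.6]
    - [[-0.0042,0,0.0263],-18,0.6]
    - [[-0.0051,0,0.0291],-20,0.6]
    - [[-0.0051,0,0.0291],-20,0.6]

```text
t: 4.72
tool_pos: [574.1, -97.2, 154.8]
tcp_rot: [[0.344, 0.001, 0.939], [-0.939, 0.0, 0.344], [0.0, -1.0, 0.001]]
ft_force: [-0.3, -0.2, 0.4]
finger_gap: 0.4
```

```bash
cat > look.py <<'E'
import sys
from h import *
n=sys.argv[1]
o=get_obs();i,d=capture('wrist');cv2.imwrite(f'pics/w{n}.png',i);np.save('w.npy',d);np.savez('wo.npz',**o)
i,d=capture('top');cv2.imwrite(f'pics/t{n}.png',cv2.resize(i[120:230,260:380],None,fx=5,fy=5,interpolation=cv2.INTER_CUBIC))
print(o['t'],o['tool_pos'],o['ft_force'].round(2),o['joints'].round(2))
E
python3 look.py 4
```

```text
4.7167 [574.09902286 -97.15662175 154.80603248] [-0.26 -0.22  0.39] [-0.36  0.27  0.56  1.76 -0.15  1.16  0.6 ]
```

View pics/w4.png

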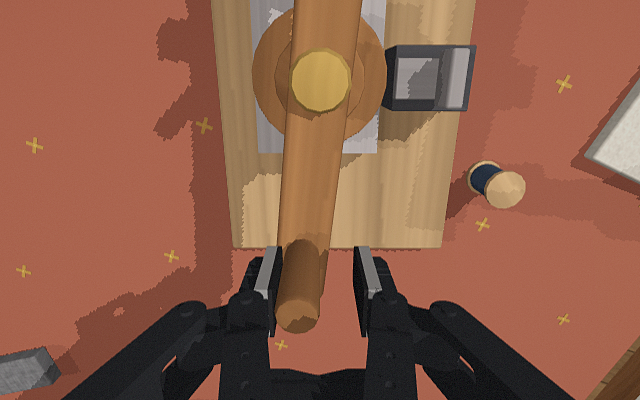

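View pics/t4.png

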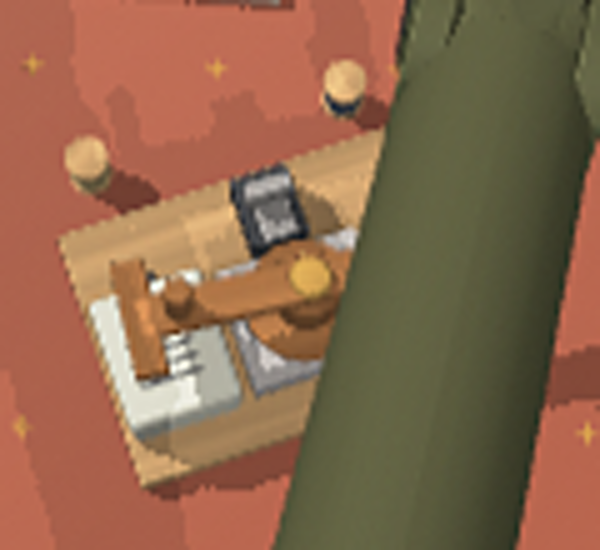

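send_rows:
  motion:
    - [[0,0,0.0015],-1,0.6]
    - [[-0.0001,0,0.003],-2,0.6]
    - [[-0.0001,0,0.0045],-3,0.6]
    - [[-0.0002,0,0.006],-4,0.6]
    - [[-0.0003,0,0.0074],-5,0.6]
    - [[-0.0005,0,0.0089],-6,0.6]
    - [[-0.0005,0,0.0089],-6,0.6]

```text
t: 5.4
tool_pos: [582.3, -93.6, 154.4]
tcp_rot: [[0.442, 0.0, 0.897], [-0.897, 0.0, 0.442], [0.0, -1.0, 0.0]]
ft_force: [0.3, -0.4, -0.3]
finger_gap: 0.402
```

```bash
python3 look.py 5
python3 - <<'E'
from h import *
d=np.load('w.npy');o=dict(np.load('wo.npz'))
for u,v in [(320,80),(315,75),(330,150)]: print(pt('wrist',u,v,d[v,u],o).round(1))
E
```

```text
5.4 [582.33722475 -93.5949145  154.35416029] [ 0.26 -0.4  -0.34] [-0.35  0.28  0.55  1.74 -0.16  1.16  0.7 ]
[546.7 -17.9 120. ]
[543.7 -17.  119.8]
[566.2 -45.7 111.8]
```

View pics/w5.png

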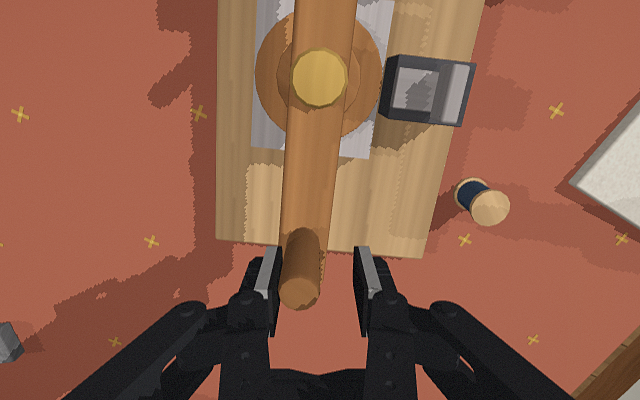

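The reel has dropped: the cap is at z=120 and the bar at 112, as they should be when home. Next I find the tab.

Run:
```python
from h import *
i=cv2.imread('pics/w5.png');cv2.imwrite('pics/w5c.png',cv2.resize(i[40:140,360:490],None,fx=6,fy=6,interpolation=cv2.INTER_CUBIC))
d=np.load('w.npy');o=dict(np.load('wo.npz'));C=np.array([547,-17.5]);y=np.radians(19.65);X=np.array([np.cos(y),np.sin(y)]);Y=np.array([-X[1],X[0]])
for v in (80,90,100):
  for u in range(380,476,6):
    p=pt('wrist',u,v,d[v,u],o);print(u,v,round((p[:2]-C)@X,1),round((p[:2]-C)@Y,1),round(p[2],1))
```

```text
380 80 38.3 3.6 53.0
386 80 46.3 4.4 31.7
392 80 46.2 4.5 51.9
398 80 47.3 4.7 63.9
404 80 50.7 5.2 64.7
410 80 54.2 5.6 65.1
416 80 58.3 6.0 63.5
422 80 61.8 6.4 63.8
428 80 65.7 6.9 62.9
434 80 69.1 7.3 63.7
440 80 70.5 7.5 70.2
446 80 70.1 7.5 80.9
452 80 72.1 7.8 84.5
458 80 74.6 8.1 86.4
464 80 78.2 8.5 85.6
470 80 94.9 10.2 54.5
380 90 45.8 -2.9 18.2
386 90 46.2 -2.2 38.3
392 90 46.1 -1.5 57.6
398 90 48.1 -1.0 65.0
404 90 52.1 -0.6 63.6
410 90 55.3 -0.1 65.3
416 90 59.4 0.3 63.7
422 90 63.2 0.7 63.6
428 90 66.9 1.1 63.4
434 90 70.5 1.6 63.5
440 90 69.9 1.9 75.6
446 90 70.7 2.3 82.8
452 90 -1.8 0.9 278.0
458 90 76.1 3.0 86.0
464 90 91.8 3.8 56.7
470 90 120.5 5.0 0.1
380 100 46.4 -9.9 21.6
386 100 46.3 -8.5 43.6
392 100 46.2 -7.3 62.2
398 100 49.5 -6.8 64.2
404 100 52.9 -6.3 65.3
410 100 57.3 -6.0 62.8
416 100 60.8 -5.6 63.5
422 100 64.3 -5.1 64.2
428 100 67.9 -4.7 64.3
434 100 70.7 -4.2 67.0
440 100 70.3 -3.5 78.0
446 100 71.0 -3.0 85.5
452 100 74.0 -2.6 86.2
458 100 77.3 -2.2 86.2
464 100 93.7 -2.2 56.0
470 100 122.6 -2.5 -0.2
```

View pics/w5c.png

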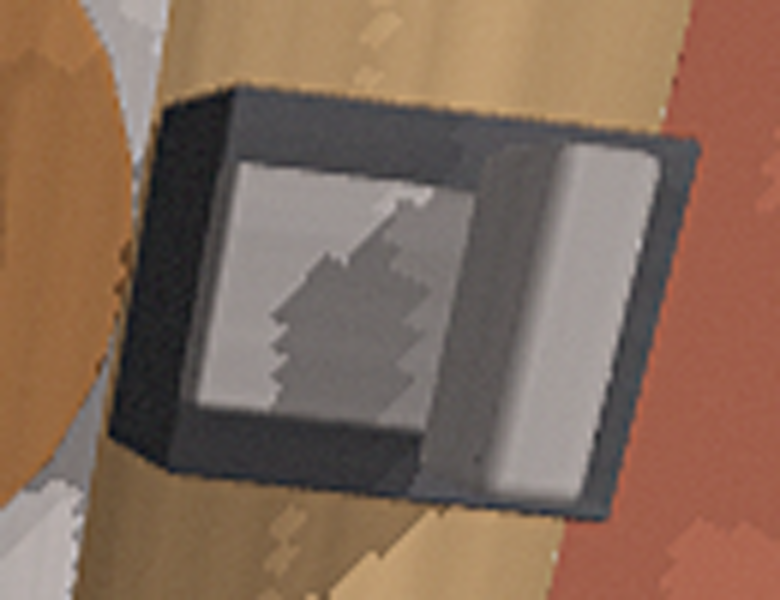

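send_rows:
  motion:
    - [[0,0,-0.004],3,0.6]
    - [[0,0,-0.008],6,0.6]
    - [[0,0,-0.008],6,0.5]
    - [[0,0,-0.008],6,0.5]
    - [[0,-0.015,-0.008],6,0.5]
    - [[0,-0.035,-0.008],6,0.5]
    - [[0,-0.055,-0.008],6,0.5]
    - [[0,-0.055,-0.008],6,0.8]
    - [[0,-0.055,-0.008],6,1]

```text
t: 6.25
tool_pos: [575.8, -97.3, 210.5]
tcp_rot: [[0.345, 0.003, 0.939], [-0.939, 0.0, 0.345], [0.001, -1.0, 0.003]]
ft_force: [-0.3, 0.1, -0.1]
finger_gap: 0.224
```

Run:
```python
from h import *
i,d=capture('wrist');cv2.imwrite('pics/w6.png',i)
go(648.7,18.8,209,-70.35)
```

```text
shift m [-0.0834  0.0004  0.1092] zang 20.18 turn 90.5
```

View pics/w6.png

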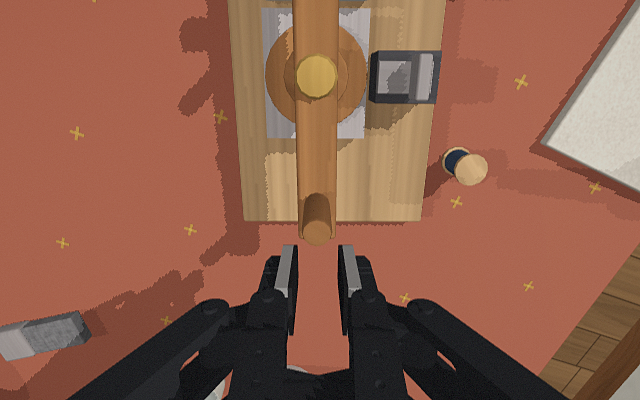

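send_rows:
  motion:
    - [[-0.007,0,0.009],7,1]
    - [[-0.014,0,0.018],14,1]
    - [[-0.021,0,0.027],21,1]
    - [[-0.028,0,0.036],28,1]
    - [[-0.035,0,0.045],35,1]
    - [[-0.042,0,0.054],42,1]
    - [[-0.049,0,0.064],49,1]
    - [[-0.056,0,0.073],56,1]
    - [[-0.063,0,0.082],63,1]
    - [[-0.07,0,0.091],70,1]
    - [[-0.077,0,0.1],77,1]
    - [[-0.083,0,0.109],84,1]

```text
t: 7.3
tool_pos: [648.1, 19.0, 207.6]
tcp_rot: [[-0.9, -0.002, 0.436], [-0.436, -0.0, -0.9], [0.002, -1.0, -0.001]]
ft_force: [-0.3, 0.4, 0.4]
finger_gap: 0.006
```

send_rows:
  motion:
    - [[0,0,0],6.5,1]
    - [[0,0,0],6.5,1]
    - [[0,0,0],6.5,1]

```text
t: 7.55
tool_pos: [648.0, 18.0, 208.0]
tcp_rot: [[-0.941, -0.002, 0.339], [-0.339, -0.001, -0.941], [0.002, -1.0, 0.0]]
ft_force: [-1.1, -1.4, 0.8]
finger_gap: -0.003
```

```bash
python3 look.py 7
python3 - <<'E'
from h import *
go(648.7,18.8,88,-70.35)
i,d=capture('scene');cv2.imwrite('pics/s7.png',cv2.resize(i[150:300,220:395],None,fx=4,fy=4,interpolation=cv2.INTER_CUBIC))
E
```

```text
7.55 [647.97289057  18.0402949  207.97816352] [-1.11 -1.35  0.84] [-0.64  0.41  0.74  1.53 -0.28  1.31 -1.09]
shift m [-0.0011  0.1207 -0.001 ] zang -70.26 turn 0.1
```

View pics/w7.png

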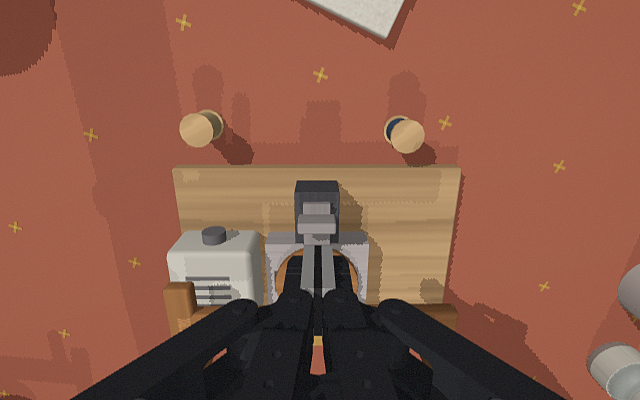

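View pics/s7.png

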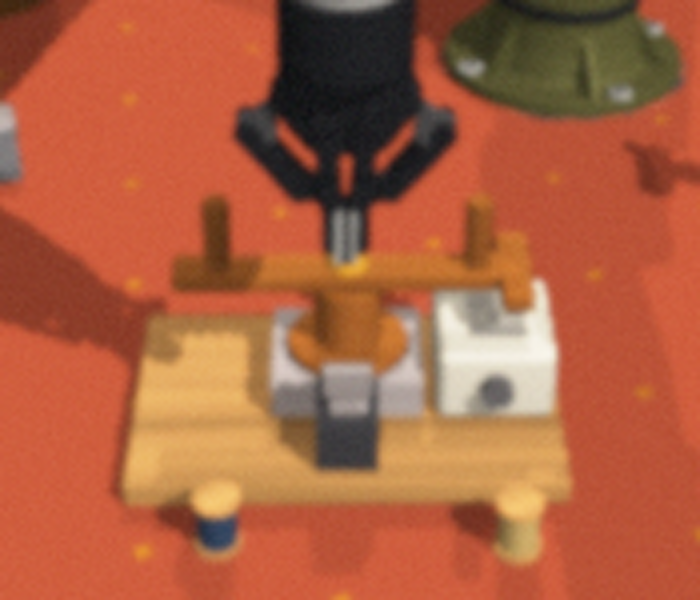

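Run:
```python
from h import *
i=cv2.imread('pics/w7.png');cv2.imwrite('pics/w7c.png',cv2.resize(i[170:290,250:390],None,fx=5,fy=5,interpolation=cv2.INTER_CUBIC))
d=np.load('w.npy');o=dict(np.load('wo.npz'));C=np.array([547,-17.5]);y=np.radians(19.65);X=np.array([np.cos(y),np.sin(y)]);Y=np.array([-X[1],X[0]])
print('tcp',(o['tool_pos'][:2]-C)@X,(o['tool_pos'][:2]-C)@Y)
for u in (308,318,328):
  for v in list(range(176,250,5))+[290]:
    p=pt('wrist',u,v,d[v,u],o);print(u,v,round((p[:2]-C)@X,1),round((p[:2]-C)@Y,1),round(p[2],1))
```

```text
tcp 107.04393025757611 -0.48392858564025115
308 176 100.2 8.9 18.5
308 181 96.7 8.8 23.7
308 186 96.8 8.3 39.6
308 191 96.6 8.0 53.2
308 196 92.8 7.9 55.6
308 201 88.4 7.9 56.4
308 206 86.7 7.7 64.1
308 211 82.3 7.7 64.7
308 216 80.0 7.6 70.2
308 221 79.9 7.3 80.5
308 226 77.7 7.2 85.5
308 231 73.9 7.2 86.7
308 236 58.2 7.9 64.4
308 241 53.5 7.9 65.0
308 246 118.3 4.0 194.1
308 290 117.8 3.1 227.1
318 176 100.1 -0.9 17.9
318 181 96.8 -0.9 23.9
318 186 97.0 -0.9 39.9
318 191 96.7 -0.9 53.2
318 196 92.5 -0.9 54.5
318 201 88.0 -0.9 55.2
318 206 86.9 -0.9 64.3
318 211 81.6 -0.9 63.0
318 216 80.6 -0.9 71.4
318 221 80.5 -0.9 81.7
318 226 78.0 -0.9 86.0
318 231 73.3 -0.9 85.4
318 236 58.4 -1.0 64.8
318 241 53.2 -1.0 64.4
318 246 118.3 -0.6 194.1
318 290 117.2 -0.6 226.1
328 176 100.2 -10.7 18.1
328 181 97.1 -10.5 24.6
328 186 96.7 -10.1 39.0
328 191 96.6 -9.7 53.0
328 196 92.6 -9.7 54.9
328 201 88.4 -9.7 56.1
328 206 86.9 -9.5 64.3
328 211 82.3 -9.6 64.5
328 216 80.4 -9.4 71.0
328 221 80.5 -9.1 81.6
328 226 78.3 -9.0 86.6
328 231 73.5 -9.1 85.7
328 236 57.9 -9.9 63.7
328 241 52.8 -10.0 63.5
328 246 118.0 -5.3 193.5
328 290 117.7 -4.3 226.9
```

View pics/w7c.png

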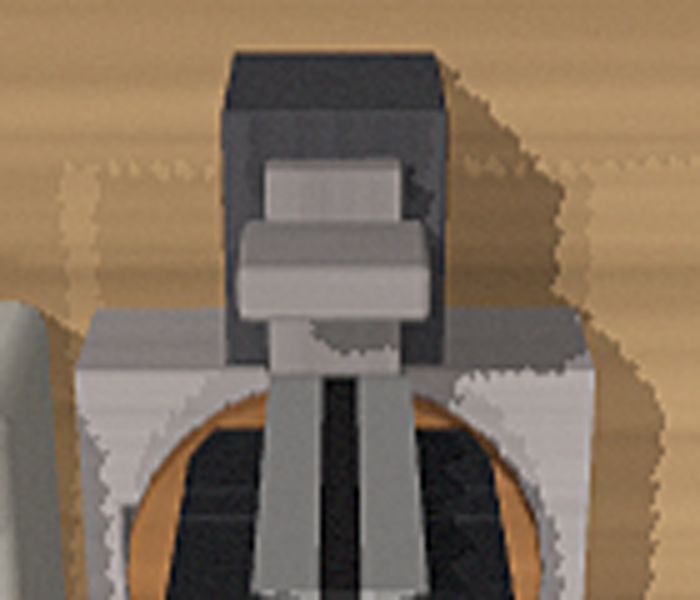

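send_rows:
  motion:
    - [[0,0.03,0],0,1]
    - [[0,0.06,0],0,1]
    - [[0,0.09,0],0,1]
    - [[0,0.11,0],0,1]
    - [[0,0.12,0],0,1]
    - [[0,0.12,0],0,1]
    - [[0,0.12,0],0,1]

```text
t: 8.28
tool_pos: [648.9, 17.7, 89.9]
tcp_rot: [[-0.942, 0.0, 0.336], [-0.336, -0.0, -0.942], [-0.0, -1.0, 0.0]]
ft_force: [0.6, -0.1, 0.8]
finger_gap: -0.001
```

send_rows:
  motion:
    - [[0.004,0,0],0,1]
    - [[0.008,0,0],0,1]
    - [[0.012,0,0],0,1]
    - [[0.016,0,0],0,1]
    - [[0.019,0,0],0,1]
    - [[0.022,0,0],0,1]
    - [[0.025,0,0],0,1]
    - [[0.027,0,0],0,1]
    - [[0.029,0,0],0,1]
    - [[0.031,0,0],0,1]
    - [[0.031,0,0],0,1]

```text
t: 9.2
tool_pos: [619.0, 7.6, 89.3]
tcp_rot: [[-0.942, -0.0, 0.336], [-0.336, 0.0, -0.942], [0.0, -1.0, -0.0]]
ft_force: [1.0, 0.2, 0.1]
finger_gap: -0.004
```

```bash
python3 look.py 8
python3 - <<'E'
from h import *
o=get_obs();C=np.array([547,-17.5]);y=np.radians(19.65);X=np.array([np.cos(y),np.sin(y)]);print((o['tool_pos'][:2]-C)@X)
E
```

```text
9.2 [619.0280329    7.55447068  89.29489468] [0.96 0.16 0.06] [-0.62  0.46  0.71  1.73 -0.33  1.08 -1.03]
76.28027366984692
```

View pics/w8.png

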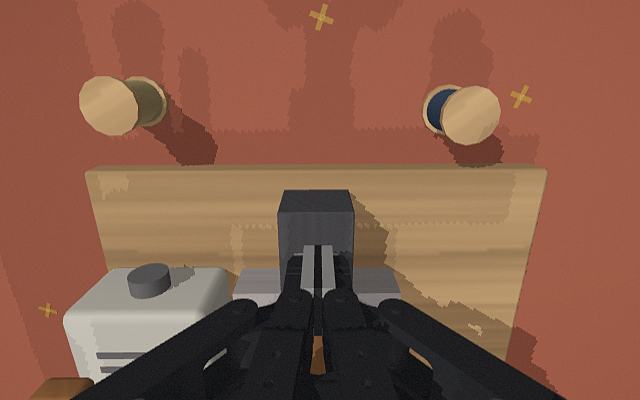

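Pushing works with about 1–2 N. I continue in small steps until the bolt reaches its stop.

send_rows:
  motion:
    - [[0.001,0,0],0,1]
    - [[0.002,0,0],0,1]
    - [[0.003,0,0],0,1]
    - [[0.004,0,0],0,1]
    - [[0.004,0,0],0,1]

```text
t: 9.72
tool_pos: [615.2, 6.3, 89.1]
tcp_rot: [[-0.942, -0.001, 0.336], [-0.336, 0.0, -0.942], [0.001, -1.0, -0.0]]
ft_force: [1.5, -0.5, -0.6]
finger_gap: -0.0
```

send_rows:
  motion:
    - [[0.0005,0,0],0,1]
    - [[0.001,0,0],0,1]
    - [[0.001,0,0],0,1]

```text
t: 9.97
tool_pos: [615.0, 6.3, 89.2]
tcp_rot: [[-0.942, 0.001, 0.336], [-0.336, 0.0, -0.942], [-0.001, -1.0, 0.0]]
ft_force: [5.1, -0.2, -3.0]
finger_gap: -0.002
```

send_rows:
  motion:
    - [[0.0005,0,0],0,1]
    - [[0.001,0,0],0,1]
    - [[0.001,0,0],0,1]

```text
t: 10.22
tool_pos: [614.9, 6.3, 89.4]
tcp_rot: [[-0.942, 0.003, 0.336], [-0.336, 0.0, -0.942], [-0.003, -1.0, 0.001]]
ft_force: [6.7, 1.1, -4.3]
finger_gap: -0.001
```

send_rows:
  motion:
    - [[0.001,0,0],0,1]
    - [[0.002,0,0],0,1]
    - [[0.002,0,0],0,1]

```text
t: 10.47
tool_pos: [614.7, 6.3, 89.7]
tcp_rot: [[-0.942, 0.007, 0.337], [-0.337, 0.001, -0.942], [-0.007, -1.0, 0.002]]
ft_force: [11.1, 1.7, -8.5]
finger_gap: 0.004
```

send_rows:
  motion:
    - [[-0.01,0,0],0,1]
    - [[-0.03,0,0],0,1]
    - [[-0.04,0,0],0,1]
    - [[-0.04,-0.03,0],0,1]
    - [[-0.04,-0.07,0],0,1]
    - [[-0.04,-0.11,0],0,1]
    - [[-0.04,-0.13,0],0,1]
    - [[-0.04,-0.13,0],0,1]

```text
t: 11.13
tool_pos: [651.7, 17.4, 225.3]
tcp_rot: [[-0.942, 0.007, 0.335], [-0.335, 0.001, -0.942], [-0.007, -1.0, 0.002]]
ft_force: [0.2, 0.0, -0.0]
finger_gap: 0.005
```

```bash
python3 look.py 9
python3 - <<'E'
from h import *
i,d=capture('scene');cv2.imwrite('pics/s9.png',cv2.resize(i[150:300,220:395],None,fx=4,fy=4,interpolation=cv2.INTER_CUBIC))
d=np.load('w.npy');o=dict(np.load('wo.npz'));C=np.array([547,-17.5]);y=np.radians(19.65);X=np.array([np.cos(y),np.sin(y)]);Y=np.array([-X[1],X[0]])
for u in (308,328):
  for v in range(200,250,4):
    p=pt('wrist',u,v,d[v,u],o);print(u,v,round((p[:2]-C)@X,1),round((p[:2]-C)@Y,1),round(p[2],1))
E
```

```text
11.1333 [651.67541964  17.35965957 225.28859624] [ 0.21  0.01 -0.02] [-0.64  0.4   0.75  1.51 -0.28  1.33 -1.09]
308 200 87.3 6.4 55.0
308 204 83.5 6.4 55.7
308 208 79.4 6.5 55.5
308 212 75.5 6.5 56.0
308 216 71.6 6.5 56.5
308 220 69.8 6.4 61.8
308 224 66.7 6.4 64.2
308 228 62.6 6.4 64.1
308 232 62.1 6.2 71.7
308 236 61.9 6.0 79.6
308 240 60.6 5.9 84.8
308 244 57.3 5.9 86.0
308 248 121.5 2.0 213.2
328 200 87.2 -12.4 54.9
328 204 83.3 -12.5 55.1
328 208 79.4 -12.5 55.5
328 212 75.2 -12.5 55.3
328 216 71.3 -12.5 55.7
328 220 67.4 -12.6 56.4
328 224 62.6 -12.7 55.0
328 228 58.2 -12.7 54.7
328 232 62.1 -12.1 71.7
328 236 62.0 -11.9 79.7
328 240 60.9 -11.7 85.4
328 244 57.3 -11.7 86.2
328 248 121.6 -7.1 213.3
```

View pics/w9.png

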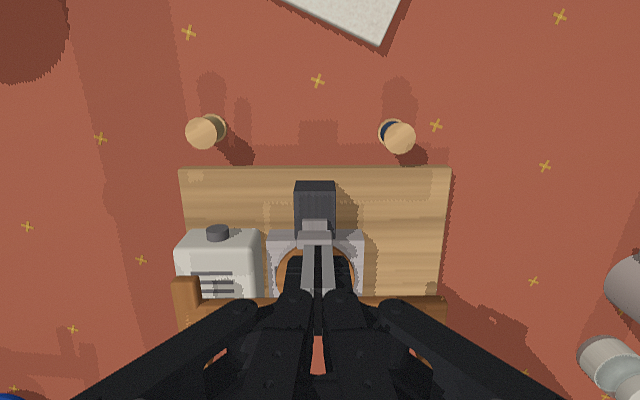

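View pics/s9.png

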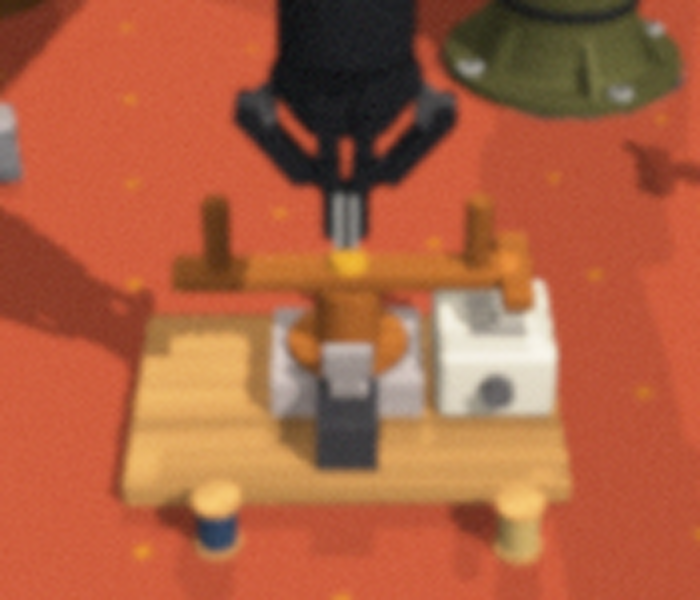

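Run:
```python
from h import *
o=get_obs();i,d=capture('wrist');cv2.imwrite('pics/w10.png',i)
C=np.array([547,-17.5]);y=np.radians(19.65);X=np.array([np.cos(y),np.sin(y)]);Y=np.array([-X[1],X[0]])
print(o['tool_pos'],o['qvel'].round(3))
for v in range(176,246,3):
    p=pt('wrist',316,v,d[v,316],o);print(v,round((p[:2]-C)@X,1),round((p[:2]-C)@Y,1),round(p[2],1))
i=i[170:290,250:390];cv2.imwrite('pics/w10c.png',cv2.resize(i,None,fx=5,fy=5,interpolation=cv2.INTER_CUBIC))
```

```text
[648.62486161  18.33081515 218.47496729] [ 0.001  0.018 -0.01   0.024  0.    -0.007 -0.001]
176 97.9 1.4 18.6
179 96.9 1.3 25.9
182 96.7 1.3 35.2
185 96.9 1.2 45.0
188 96.8 1.2 53.5
191 94.5 1.2 55.4
194 92.2 1.2 57.1
197 88.8 1.2 55.7
200 85.7 1.2 55.3
203 82.7 1.2 55.1
206 79.8 1.2 55.3
209 76.4 1.2 54.4
212 73.8 1.2 55.2
215 70.7 1.2 55.0
218 69.7 1.2 59.8
221 68.1 1.2 62.9
224 65.9 1.2 64.6
227 62.2 1.2 63.3
230 61.7 1.2 68.6
233 61.5 1.1 74.3
236 61.6 1.1 80.3
239 60.8 1.1 84.5
242 58.3 1.1 85.2
245 193.2 -0.5 341.9
```

View pics/w10c.png

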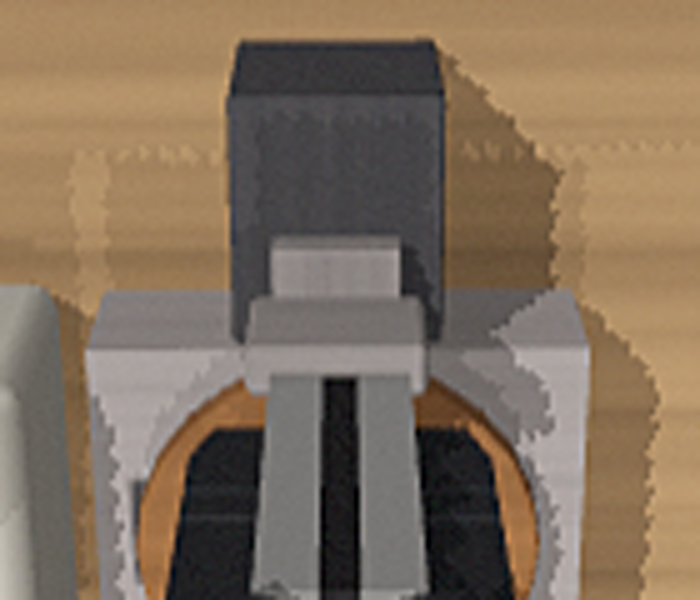

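The tab has moved about 18.8 mm and the tongue end about 17.2 mm by vision, against 20 mm expected. I'll press again, a bit harder, to be sure it is at the stop.

Run:
```python
from h import *
o=get_obs();print(o['tcp_rot'].round(3))
C=np.array([547,-17.5]);y=np.radians(19.65);X=np.array([np.cos(y),np.sin(y)]);Y=np.array([-X[1],X[0]])
for x,z in((105,218),(105,88),(75,88)):
    p=C+X*x+Y*0.5;go(p[0],p[1],z,-70.35)
```

```text
[[-0.942 -0.004  0.336]
 [-0.336 -0.    -0.942]
 [ 0.003 -1.    -0.001]]
shift m [ 0.0025 -0.0003 -0.0007] zang -70.39 turn -0.0
shift m [ 0.0021  0.1297 -0.0006] zang -70.39 turn -0.0
shift m [ 0.0321  0.1298 -0.0006] zang -70.39 turn -0.0
```

send_rows:
  motion:
    - [[0,0.04,0],0,1]
    - [[0,0.08,0],0,1]
    - [[0,0.11,0],0,1]
    - [[0,0.13,0],0,1]
    - [[0.01,0.13,0],0,1]
    - [[0.02,0.13,0],0,1]
    - [[0.03,0.13,0],0,1]
    - [[0.032,0.13,0],0,1]
    - [[0.032,0.13,0],0,1]

```text
t: 12.08
tool_pos: [617.9, 7.4, 88.0]
tcp_rot: [[-0.942, -0.003, 0.335], [-0.335, -0.0, -0.942], [0.003, -1.0, -0.001]]
ft_force: [0.8, -0.3, -0.5]
finger_gap: -0.004
```

send_rows:
  motion:
    - [[0.002,0,0],0,1]
    - [[0.003,0,0],0,1]
    - [[0.004,0,0],0,1]
    - [[0.005,0,0],0,1]
    - [[0.005,0,0],0,1]

```text
t: 12.5
tool_pos: [615.1, 6.2, 89.4]
tcp_rot: [[-0.942, 0.001, 0.336], [-0.336, 0.0, -0.942], [-0.001, -1.0, 0.0]]
ft_force: [0.3, 0.3, -0.6]
finger_gap: 0.001
```

send_rows:
  motion:
    - [[0.001,0,0],0,1]
    - [[0.0015,0,0],0,1]
    - [[0.002,0,0],0,1]
    - [[0.002,0,0],0,1]

```text
t: 12.83
tool_pos: [614.9, 6.3, 89.7]
tcp_rot: [[-0.942, 0.005, 0.337], [-0.337, 0.001, -0.942], [-0.005, -1.0, 0.001]]
ft_force: [7.0, 0.8, -6.5]
finger_gap: -0.001
```

send_rows:
  motion:
    - [[0.001,0,0],0,1]
    - [[0.002,0,0],0,1]
    - [[0.002,0,0],0,1]
    - [[0.002,0,0],0,1]
    - [[0.002,0,0],0,1]
    - [[0.002,0,0],0,1]

```text
t: 13.33
tool_pos: [614.7, 6.3, 89.9]
tcp_rot: [[-0.941, 0.009, 0.337], [-0.337, 0.001, -0.941], [-0.009, -1.0, 0.002]]
ft_force: [11.2, 2.8, -7.2]
finger_gap: 0.005
```

send_rows:
  motion:
    - [[0.001,0,0],0,1]
    - [[0.002,0,0],0,1]
    - [[0.002,0,0],0,1]
    - [[0.002,0,0],0,1]

```text
t: 13.67
tool_pos: [614.5, 6.4, 90.3]
tcp_rot: [[-0.941, 0.013, 0.338], [-0.338, 0.001, -0.941], [-0.012, -1.0, 0.003]]
ft_force: [15.1, 3.3, -10.0]
finger_gap: -0.0
```

```bash
python3 look.py 11
python3 - <<'E'
from h import *
i,d=capture('scene');cv2.imwrite('pics/s11.png',cv2.resize(i[150:300,220:395],None,fx=4,fy=4,interpolation=cv2.INTER_CUBIC))
i=cv2.imread('pics/w11.png')[170:320,230:410];cv2.imwrite('pics/w11c.png',cv2.resize(i,None,fx=4,fy=4,interpolation=cv2.INTER_CUBIC))
E
```

```text
13.6667 [614.54188219   6.36215568  90.2636564 ] [ 15.12   3.28 -10.01] [-0.63  0.44  0.72  1.75 -0.33  1.06 -1.03]
```

View pics/w11c.png

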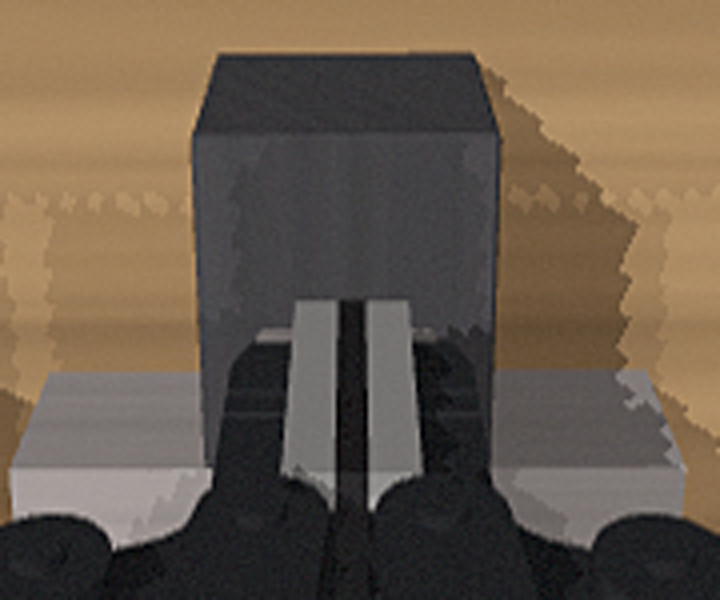

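View pics/s11.png

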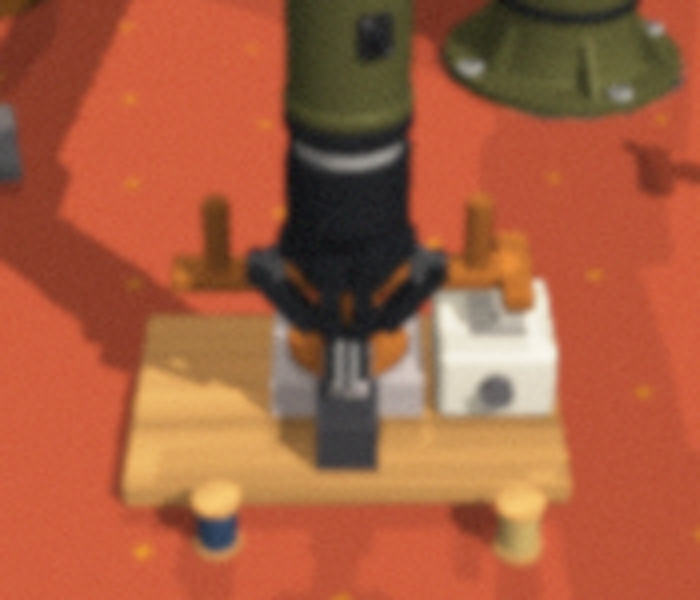

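send_rows:
  motion:
    - [[-0.01,0,0],0,1]
    - [[-0.03,0,0],0,1]
    - [[-0.043,0,0],0,1]
    - [[-0.043,-0.03,0],0,1]
    - [[-0.043,-0.07,0],0,1]
    - [[-0.043,-0.11,0],0,1]
    - [[-0.043,-0.12,0],0,1]
    - [[-0.043,-0.12,0],0,1]
    - [[-0.043,-0.12,0],0,1]
    - [[-0.043,-0.12,0],0,1]

```text
t: 14.65
tool_pos: [648.5, 18.5, 207.8]
tcp_rot: [[-0.942, -0.003, 0.336], [-0.336, -0.0, -0.942], [0.003, -1.0, -0.001]]
ft_force: [-0.1, 1.2, 0.2]
finger_gap: 0.0
```

```bash
python3 look.py 12
cat > prof.py <<'E'
from h import *
import sys
C=np.array([547,-17.5]);y=np.radians(19.65);X=np.array([np.cos(y),np.sin(y)])
def prof(d,o,us,vs):
    for v in vs:
        P=np.array([pt('wrist',u,v,d[v,u],o) for u in us]);print(v,round(np.median((P[:,:2]-C)@X),2),round(np.median(P[:,2]),1))
E
python3 - <<'E'
from prof import *
prof(np.load('w.npy'),dict(np.load('wo.npz')),range(308,330,2),range(180,250,2))
E
```

```text
14.65 [648.51270754  18.53184572 207.83349669] [-0.06  1.22  0.17] [-0.64  0.41  0.75  1.53 -0.28  1.31 -1.09]
180 96.64 18.0
182 96.69 24.7
184 96.81 31.3
186 96.71 37.1
188 96.67 42.8
190 96.68 48.5
192 96.73 54.1
194 95.34 55.4
196 93.55 55.7
198 91.64 55.6
200 89.75 55.6
202 87.78 55.4
204 85.89 55.4
206 83.93 55.3
208 82.16 55.6
210 80.23 55.6
212 78.3 55.6
214 76.29 55.5
216 74.23 55.2
218 72.64 56.1
220 70.18 54.9
222 69.63 58.1
224 69.79 62.7
226 68.52 64.2
228 66.4 63.8
230 64.5 63.9
232 62.74 64.3
234 61.62 66.0
236 61.68 70.0
238 61.66 73.8
240 61.54 77.2
242 61.68 81.1
244 61.34 84.0
246 118.86 193.8
248 118.98 195.9
```

View pics/w12.png

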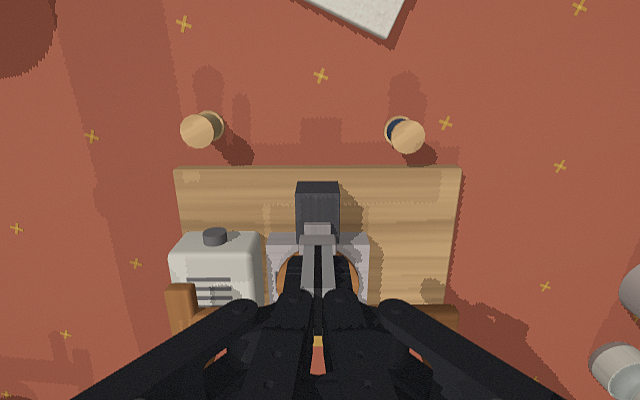

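Run:
```python
from prof import *
i=cv2.imread('pics/w12.png');d=np.load('w.npy');o=dict(np.load('wo.npz'))
cv2.imwrite('pics/w12c.png',cv2.resize(i[170:290,250:390],None,fx=5,fy=5,interpolation=cv2.INTER_CUBIC))
Y=np.array([-X[1],X[0]])
print(fpx(camera_params('wrist')))
for v in (190,200,239,242):
    print(v,[(u,round((pt('wrist',u,v,d[v,u],o)[:2]-C)@Y,1),round(pt('wrist',u,v,d[v,u],o)[2],0)) for u in list(range(292,304))+list(range(330,344))])
# board edges at row 210..: Y extent along row 175
for v in (175,180):
    P=[(u,pt('wrist',u,v,d[v,u],o)) for u in range(150,480)]
    Q=[(u,round((p[:2]-C)@Y,1)) for u,p in P if 14<p[2]<22];print(v,Q[0],Q[-1])
# board X extent in column 400
P=[(v,pt('wrist',400,v,d[v,400],o)) for v in range(150,330)]
Q=[(v,round((p[:2]-C)@X,1)) for v,p in P if 14<p[2]<22];print(Q[0],Q[-1])
# block top at z46
P=[(v,pt('wrist',v,240,d[240,v],o)) for v in range(255,385)]
Q=[(v,round((p[:2]-C)@Y,1)) for v,p in P if 43<p[2]<49];print(Q[0],Q[-1])
P=[(v,pt('wrist',363,v,d[v,363],o)) for v in range(225,300)]
Q=[(v,round((p[:2]-C)@X,1)) for v,p in P if 43<p[2]<49];print(Q[0],Q[-1])
```

```text
333.07524141159547
190 [(292, np.float64(25.4), np.float64(19.0)), (293, np.float64(24.4), np.float64(18.0)), (294, np.float64(23.5), np.float64(17.0)), (295, np.float64(20.4), np.float64(47.0)), (296, np.float64(19.5), np.float64(47.0)), (297, np.float64(18.5), np.float64(49.0)), (298, np.float64(17.7), np.float64(46.0)), (299, np.float64(16.7), np.float64(48.0)), (300, np.float64(15.7), np.float64(49.0)), (301, np.float64(14.9), np.float64(48.0)), (302, np.float64(14.0), np.float64(49.0)), (303, np.float64(13.1), np.float64(48.0)), (330, np.float64(-11.1), np.float64(49.0)), (331, np.float64(-12.0), np.float64(49.0)), (332, np.float64(-13.0), np.float64(47.0)), (333, np.float64(-13.8), np.float64(49.0)), (334, np.float64(-14.8), np.float64(47.0)), (335, np.float64(-15.6), np.float64(49.0)), (336, np.float64(-16.5), np.float64(48.0)), (337, np.float64(-17.4), np.float64(49.0)), (338, np.float64(-18.3), np.float64(49.0)), (339, np.float64(-19.3), np.float64(47.0)), (340, np.float64(-22.3), np.float64(17.0)), (341, np.float64(-23.2), np.float64(19.0)), (342, np.float64(-24.3), np.floa
[... 3035 characters left out ...]
.float64(-13.9), np.float64(80.0)), (335, np.float64(-14.8), np.float64(80.0)), (336, np.float64(-17.1), np.float64(55.0)), (337, np.float64(-17.9), np.float64(57.0)), (338, np.float64(-19.0), np.float64(55.0)), (339, np.float64(-20.9), np.float64(41.0)), (340, np.float64(-21.8), np.float64(42.0)), (341, np.float64(-22.8), np.float64(41.0)), (342, np.float64(-23.8), np.float64(40.0)), (343, np.float64(-24.7), np.float64(42.0))]
175 (173, np.float64(142.2)) (461, np.float64(-140.5))
180 (174, np.float64(142.0)) (460, np.float64(-140.6))
(167, np.float64(109.1)) (298, np.float64(-41.5))Traceback (most recent call last):
  File "<stdin>", line 17, in <module>
IndexError: list index out of range
```

View pics/w12c.png

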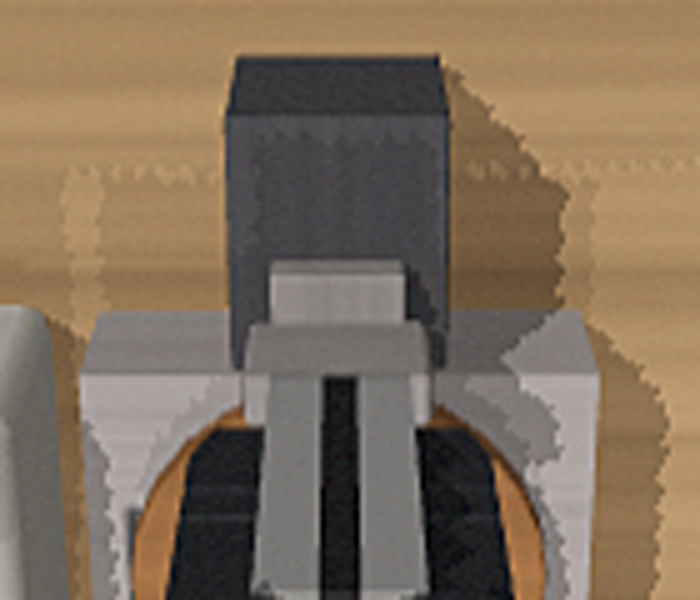

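Run:
```python
from prof import *
d=np.load('w.npy');o=dict(np.load('wo.npz'))
print('block right');prof(d,o,range(346,362,2),range(228,262,2))
print('block left');prof(d,o,range(272,292,2),range(228,256,2))
```

```text
block right
228 44.64 17.8
230 42.61 18.4
232 40.86 19.5
234 40.97 24.3
236 40.74 28.4
238 40.93 33.1
240 40.7 37.0
242 41.03 41.8
244 40.79 45.4
246 38.82 45.8
248 36.65 45.8
250 34.33 45.5
252 32.42 46.0
254 30.4 46.3
256 27.98 45.9
258 25.92 46.2
260 23.83 46.4
block left
228 44.66 18.0
230 42.32 17.8
232 40.89 19.6
234 40.56 23.6
236 40.52 28.0
238 40.51 32.4
240 40.34 36.4
242 40.42 40.7
244 40.74 45.4
246 38.99 46.2
248 36.75 46.0
250 34.55 46.0
252 32.48 46.2
254 30.21 46.0
```

Run:
```python
from h import *
a=cv2.imread('pics/scene0.png');b,d=capture('scene')
p,_=capture('top')
cv2.imwrite('pics/top13.png',p);cv2.imwrite('pics/scene13.png',b)
# cap and bar heights from scene depth: crop s9 coords cap (350,262), bar (240,270), (430,268)
for x,y in((350,258),(230,270),(420,265),(515,250)):
    u,v=int(220+x/4),int(150+y/4);print(u,v,pt('scene',u,v,d[v,u]).round(1))
```

```text
307 214 [658.3  23.4 195.9]
277 217 [580.5 -87.2 112. ]
325 216 [533.9  29.1 112.2]
348 212 [494.7  81.  112. ]
```

View pics/top13.png

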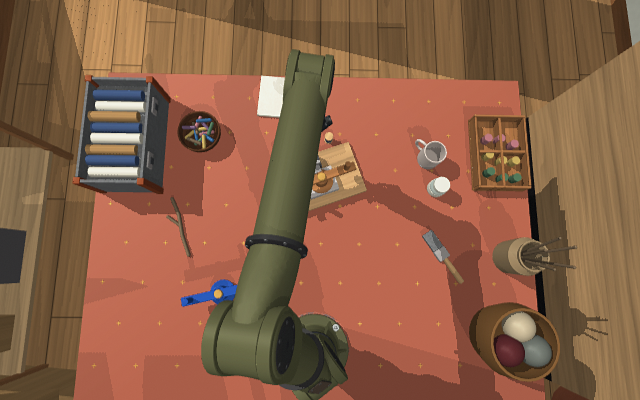

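View pics/scene13.png

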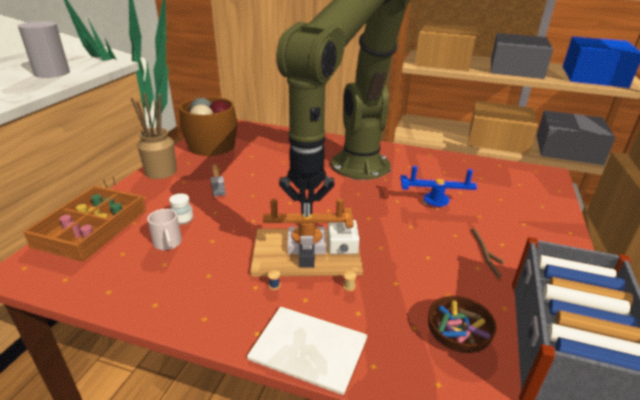

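The bar is at z=112 at both ends, the T is over the housing, the bystanders have not moved, and the arm is clear of everything. I'm handing in.

```bash
python3 -c "
from plant import manip;print(manip.sign_off())"
```

```text
the job is handed in; nothing more can be done
None
```

The reel is fully home in the drive block with its T end over the white motor housing, and the locking bolt is pushed in to its stop. The job was handed in at about 15 s.

I loosely caged the tail peg between the fingers and swung the reel about 85° counter-clockwise until it dropped. Then I pushed the bolt tab in with the closed fingers, pressed it a second time to be sure, and backed the arm clear.

**Last checks:**
- **Reel:** the cap top was at z = 120 mm just after the drop. The bar top is at 112 mm on both sides now. Both match the reel being fully down.
- **Bolt:** it came to a firm stop, with the force rising to about 15 N and almost no further movement. The tab's outer face is about 63 mm from the spindle axis, measured against the drive block's face; 63 mm is fully in.
- **Other things:** they appear unmoved in the final pictures, though the arm hid part of the top view. The gripper is clear of everything.

**One disagreement:** the bolt travel I measured by camera was about 18.8 mm against the nominal 20 mm. I took this as camera error of about 1 mm in the first reading, because the firm stop and the final position both agree with the bolt being fully in.

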